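Draw the blown fuse from the burn-in supply box

ROBOT

A 7-joint arm with a two-finger parallel gripper is mounted at the origin on the work surface. World frame = base frame: x ahead of the robot, y to its left, z up, the work surface at z = 0. Lengths are in m, angles in rad, forces in N, time in s.
With the tool pointing down it reaches from about 0.425 to 0.925 m from the base axis. Payload 6.8 kg.
Tool frame: the origin (TCP) lies midway between the tips of the shut fingers; the grasp point (between the pads) lies 19 mm behind it; z points along the fingers, y is the line along which they close (so a half turn about z gives the same grasp; the last joint's range is limited). The gripper opens to 85 mm and grips with 20 to 120 N. Pads are 22 mm wide; open, the fingers measure 114 mm over their backs; the gripper's body (76 mm by 85 mm) begins 54 mm behind the grasp point. The pads swing forward as they close: fully open they stand 13 mm farther back than shut.
Start: joints at [-1.289, 0.477, 0.022, 1.555, -0.011, 1.109, -0.083], TCP at [0.257, 0.624, 0.231] pointing down, gripper open.
Joint ranges: [-2.96, 2.96], [-0.34, 2.1], [-1.41, 1.46], [0.24, 2.44], [-1.37, 4.51], [0.17, 1.92], [-2.96, 2.96]. Speed limits (rad/s): [2.39, 2.39, 3.14, 3.14, 3.14, 3.14, 3.14].

INTERFACE

Orientations are given as a unit quaternion [w, x, y, z].
In Python, from station import bot gives the robot as it stands.
- The arm moves only by the tool jog_arm, never from a script. Its argument "rows" is a list of rows, each an object of numbers: "fingers": the finger opening in mm, from 0 to 85.4; "x", "y", "z": the shift along the tool's x, y, z in mm; "ax", "ay", "az": the turn, a rotation vector about the tool's x, y, z in degrees. A call has exactly 8 rows; each row shifts and turns the commanded pose from where the row before left it, along the tool's axes as they then stand; what a row does not reach is not made up. A row lasts 1/10 s, in which the tool goes at most 50 mm and 8.59 degrees, less where a joint would pass 70% of its speed; a pose out of reach is approached as far as the arm can. A call with a gripper value outside its range is refused whole. The fingers move at their own pace and stop on an object; "force" is the grip in N (left out, the last holds). Time passes only in rows, so rows that do not move let the fingers close, or fill a call up. It gives the time, the measured TCP pose, the force, the opening and the grip force at its end, in the units of the state.
- bot.get_obs(): the state, without advancing time (a new reading comes with each control period).
- bot.read_camera(name): name is "scene" or "top"; returns a dict with "pixels" (420x560x3 uint8, red, green, blue), "vertical_fov" (degrees; the focal length in pixels is half the picture's height over the tangent of half this angle, whatever the lens; pixels are square), "cx", "cy" (the principal point, pixels), "world_from_camera" (4x4, takes a point from camera to world coordinates). Camera axes: x right, y down, z forward; pixel columns grow to the right and rows downward; lengths in m; the calibration is good to about 2 mm. A picture is of the moment at which its call begins. There is no depth.
- bot.hand_in(): hands the job in; it is judged then, once.
The state is a dict: "t": time; "q": joint angles; "joint_vel": joint speeds; "joint_torque": joint torques, N m; "eef_pos": TCP position; "tool_rot": TCP orientation; "contact_force": force on the tool from outside, world axes, zero at the start; "torque": the same for the moment, N m; "gripper_width": opening from 0.0 (shut) to 1.0 (fully open); "grasp_force": force on a finger pad.
Only numpy, scipy, OpenCV 4.12 (cv2) and the standard library are available. Lean on these libraries where they do the work, as an engineer would, in place of code of your own. Each camera call takes 0.05 s, during which the arm holds its last target. There are 200 camera calls.

TASK

The fuse beside the rocker switch on the bench supply box has blown. Push its cap down to the bottom of its spring, twist it anticlockwise until it comes free of its catch, without forcing it, draw the cap out with its fuse and set it down gently, not dropped, in the black tray. Leave the other fuse, the tray and the things around where they are.

Things in the scene. Friction and masses are not known exactly. Their poses are not given: they have to be found in the camera images.
- supply: Beige steel supply box, 160 x 200 x 90 mm (x, y, z), fixed. Origin: centre of its underside, z up; flat top panel at z 90. On it, in a row at x -32: rocker switch (y +79), blown fuse (y +22), other fuse (y -52); behind, at x +40, two flat outlets, a lamp and an earth post 12 mm high.
- switch (a point): Middle of the rocker switch, 33 x 26 mm, 9 mm high, on the box's panel; the blown fuse is the one next to it, 57 mm away.
- holder (a point): Top centre of the black collar (36 mm across, 9 mm high, top at z 99) of the blown fuse's holder; its z is the axis, its x, y those of the box. The cap's skirt has 0.8 mm play all round in it, so a cap turned off its axis jams. More than 25 N between cap and holder (spring, catch, bottom, sides and end stop together) damages it.
- cap: Blown fuse's carrier, 36 to 59 g: black fluted knob 26 mm across, 16 high, on a 17 mm skirt with two lugs, a 10.3 mm fuse below. Origin: centre of the knob's underside, z up its axis: knob 0 to +16 mm, skirt 0 to -19, fuse -19 to -50. Locked at the start, its x along the box's x (within 0.1 rad), the knob's underside sprung up 8.6 mm above the collar.
- knob_top (a point): Centre of the cap's top. Pushed down, its spring takes 5 N plus 0.4 N per mm. Catch, end of travel and turn differ from holder to holder, unseen inside: the lugs pass the catch at 2 to 6.5 mm and bottom 1.3 mm deeper (6 to 8 N, then hard). Once turned 20 degrees the lugs ride under a land, also when the push is eased, until they reach their slots.
- other_knob (a point): Centre of the underside of the other fuse's knob (same shape), 74 mm from the blown one. How both open: push to the bottom, turn anticlockwise (from above) 48 to 82 degrees; there the lugs meet their slots (1.6 mm wider than the lugs), the spring lifts the cap up to 8 mm above its first height and it draws straight up; some 5 degrees further is an end stop.
- fuse_end (a point): Lower end of the fuse in the cap, on the axis, 50 mm below the knob's underside.
- tray: Empty black tray, 160 x 210 mm (x, y), rim 25 mm high, walls and floor 4 mm thick, 0.5 kg, loose on the bench. Origin: centre of its underside.
- other_fuse (a joint): How far the other fuse's cap is pushed in, m (0 at rest, 0.005 fully in). Leave it alone.
- parts_bin: Open blue bin of spare fuses, 100 x 130 x 50 mm, a bystander. Origin: centre of its underside.
- meter: Hand multimeter lying face up, 154 x 82 x 44 mm, a bystander. Origin: centre of its underside, long side along x.
- screwdriver: Screwdriver lying along its x, 190 mm long, 26 mm thick handle to -x, a bystander. Origin: below its middle, on the bench.
Not all that is in view belongs to the job. Several things have the shape of the cap; the one meant has the colours described above.

How it is judged:
On the way, in this order (a step that is already met when the one before it is completed fails the run):
1. the cap is pushed in and turned anticlockwise past its catch, in the holder (angle between the x axis of cap and the x axis of supply, either way round above 0.5 rad and z of cap in the frame of holder below 0.015 m and horizontal distance between cap and holder below 0.006 m).
2. the cap and its fuse are drawn clear of the holder (z of fuse_end in the frame of holder above 0.005 m).
3. the cap is lowered into the tray, still held, the fuse end within 20 mm of the tray floor (z of fuse_end in the frame of tray below 0.024 m and x of fuse_end in the frame of tray between -0.078 and 0.078 m and y of fuse_end in the frame of tray between -0.103 and 0.103 m and contact force between the fingers and cap above 0.5 N).
At the end, for the whole second after the job is handed in: The cap with its fuse lies or stands wholly inside the tray (its knob's underside and its fuse end both between the walls and less than 60 mm above the bench), at rest (below 0.02 m/s); the tray is flat on the bench (within 0.05 rad) (x of cap in the frame of tray between -0.078 and 0.078 m and y of cap in the frame of tray between -0.103 and 0.103 m and x of fuse_end in the frame of tray between -0.078 and 0.078 m and y of fuse_end in the frame of tray between -0.103 and 0.103 m and height (world z) of each of cap, fuse_end below 0.06 m and linear speed of cap below 0.02 m/s and angle between tray's own z axis and vertical below 0.05 rad); the robot touches nothing.
It fails at once if the holder is pressed or twisted by the cap with more than 25 N (contact force between cap and supply above 25 N).
It fails at once if the other fuse cap is pushed in more than 2 mm (value of joint other_fuse above 0.002 m).
It fails at once if the tray is shifted more than 25 mm (distance of tray from where it was at the start of the episode above 0.025 m).
It fails at once if the parts bin, the meter or the screwdriver is shifted more than 20 mm (distance of any of parts_bin, meter, screwdriver from where it was at the start of the episode above 0.02 m).
It also fails if it takes over 69 s, if anything falls off the work surface, if the arm or the gripper's body presses on something with over 40 N, if the wrist force passes 120 N, or if a joint passes its speed limit or range.

## Working session

There is one attempt and no reset: what is moved stays moved. The work goes in short steps, Python scripts to look and compute and a tool call to move; the robot and the scene stay as the last step left them, time stands still between calls to the robot, and variables do not carry over. Pictures are saved under pics/ and viewed, at most 10 in all, crops included, and the job is handed in when it is done.

Besides the shell and the picture viewer there is one more tool, called after "Request:" in YAML: its name, and indented under it one key for each argument. jog_arm: Moves the arm, as the interface text tells. Its arguments: {"type":"object","properties":{"rows":{"type":"array","items":{"type":"object","properties":{"fingers":{"type":"number"},"x":{"type":"number"},"y":{"type":"number"},"z":{"type":"number"},"ax":{"type":"number"},"ay":{"type":"number"},"az":{"type":"number"}}}},"force":{"type":"number"}},"required":["rows"]}

```bash
mkdir -p pics
python3 - <<'E'
from station import bot
import cv2,numpy as np
print(bot.get_obs())
for n in("scene","top"):
    c=bot.read_camera(n)
    cv2.imwrite(f"pics/{n}0.png",c["pixels"][:,:,::-1])
    print(n,c["vertical_fov"],c["cx"],c["cy"],np.round(c["world_from_camera"],4).tolist())
E
```

```text
{'t': 0.0, 'q': array([-1.28904394,  0.47784156,  0.02236877,  1.55646651, -0.01150183,
        1.10925439, -0.08309107]), 'joint_vel': array([ 0.00243329,  0.0022606 , -0.00041587,  0.00081639, -0.00072238,
       -0.00015275,  0.00052361]), 'joint_torque': array([-1.27893032e-03, -5.96455586e+01,  1.60751291e+00, -2.81197983e+01,
        1.23906977e-02,  9.46240383e-03,  1.61713587e-05]), 'eef_pos': array([0.25634158, 0.62379563, 0.2302921 ]), 'tool_rot': array([-1.04210245e-04,  1.93692198e-01,  9.81061917e-01, -9.14685974e-04]), 'contact_force': array([-0.54446677, -0.19945998, -0.6822889 ]), 'torque': array([ 0.00107999, -0.05014176,  0.00952701]), 'grasp_force': 0.0, 'gripper_width': 1.000366610661479}
scene 56.33484832729733 280.94183504691233 214.27410238194093 [[-0.6096, 0.4766, -0.6334, 1.1254], [0.7926, 0.3519, -0.498, 0.4811], [-0.0144, -0.8056, -0.5923, 0.6397], [0.0, 0.0, 0.0, 1.0]]
top 47.71146399761728 278.3127645249822 210.26106590052916 [[0.0034, -0.9949, 0.1013, 0.4591], [-0.9999, -0.0045, -0.0104, 0.007], [0.0108, -0.1012, -0.9948, 0.9712], [0.0, 0.0, 0.0, 1.0]]
```

View pics/scene0.png

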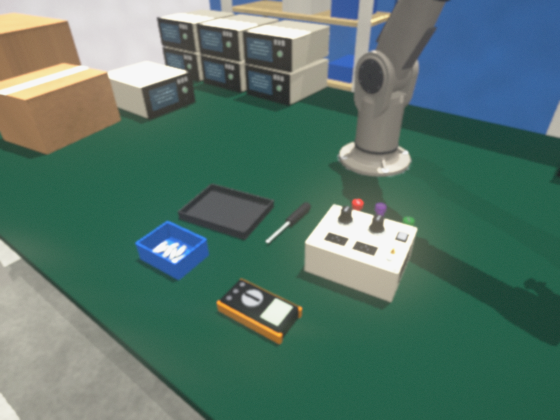

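View pics/top0.png

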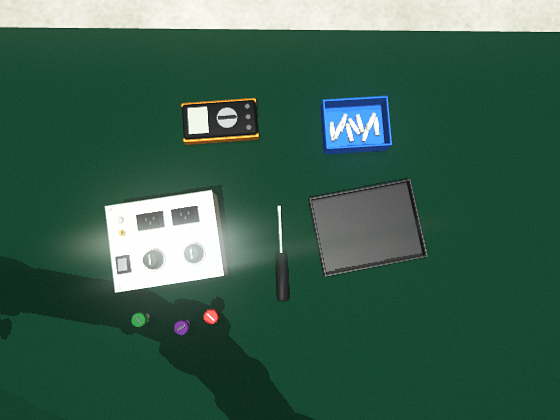

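```bash
cat > h.py <<'E'
from station import bot
import cv2,numpy as np
def ray(c,uv,z):
    f=210/np.tan(np.radians(c["vertical_fov"])/2);T=c["world_from_camera"]
    d=T[:3,:3]@np.array([(uv[0]-c["cx"])/f,(uv[1]-c["cy"])/f,1]);return T[:3,3]+d*(z-T[2,3])/d[2]
def proj(c,p):
    f=210/np.tan(np.radians(c["vertical_fov"])/2);T=c["world_from_camera"]
    q=T[:3,:3].T@(np.array(p)-T[:3,3]);return np.array([f*q[0]/q[2]+c["cx"],f*q[1]/q[2]+c["cy"]])
E
python3 - <<'E'
import cv2
a=cv2.imread("pics/top0.png")[180:300,95:235];b=cv2.imread("pics/scene0.png")[190:300,295:425]
a=cv2.resize(a,None,fx=5,fy=5,interpolation=cv2.INTER_CUBIC);b=cv2.resize(b,None,fx=5,fy=5,interpolation=cv2.INTER_CUBIC)
cv2.imwrite("pics/ta.png",a);cv2.imwrite("pics/sb.png",b)
E
```

```text
(no output)
```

View pics/ta.png

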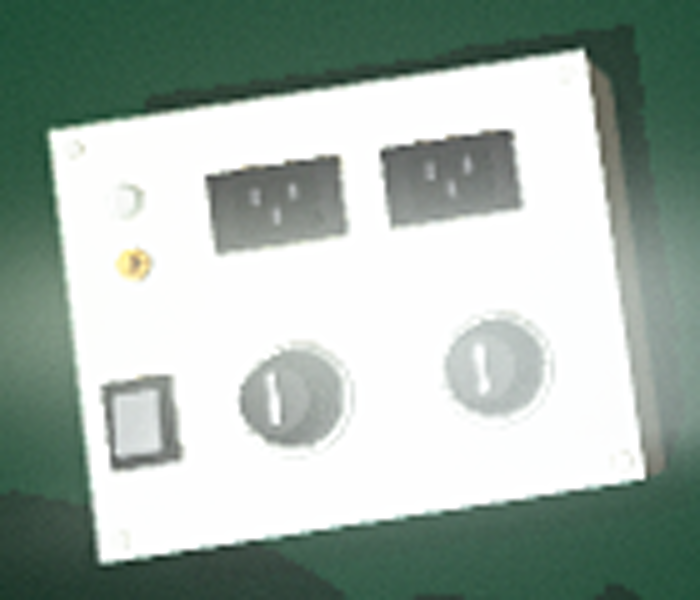

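View pics/sb.png

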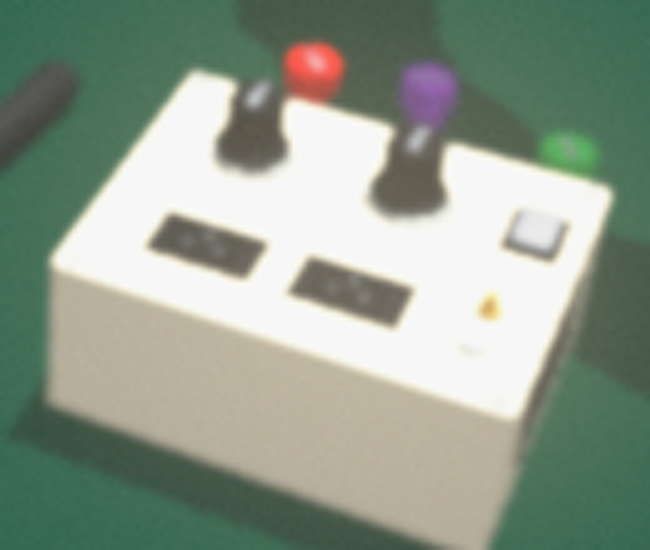

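```bash
cat >> h.py <<'E'
off=lambda pts,o,s:(np.array(pts,float)-(s-1)/2)/s+np.array(o)
E
python3 - <<'E'
from h import *
from scipy.optimize import least_squares
t=bot.read_camera("top");s=bot.read_camera("scene")
C=off([(50,130),(583,50),(645,478),(101,563),(293,397),(497,366),(141,422)],(95,180),5)
L=[(.08,.1,.09),(.08,-.1,.09),(-.08,-.1,.09),(-.08,.1,.09),(-.032,.022,.099),(-.032,-.052,.099),(-.032,.079,.096)]
S=off([(517,418),(50,265),(200,70),(612,186),(537,232)],(295,190),5)
LS=[L[0],L[1],L[2],L[3],(-.032,.079,.098)]
def W(p,l):
    c,sn=np.cos(p[2]),np.sin(p[2]);return [p[0]+c*l[0]-sn*l[1],p[1]+sn*l[0]+c*l[1],l[2]]
ft=lambda p:np.concatenate([proj(t,W(p,l))-u for l,u in zip(L,C)])
fs=lambda p:np.concatenate([proj(s,W(p,l))-u for l,u in zip(LS,S)])
for n,f in(("top",ft),("scene",fs),("both",lambda p:np.r_[ft(p),fs(p)])):
    r=least_squares(f,[.4,.2,.1]);print(n,r.x.round(4),"holder",np.round(W(r.x,(-.032,.022,.099)),4));print(f(r.x).round(1).reshape(-1,2).tolist())
# tray rim top z=.025
for uv in[(310,198),(409,180),(426,255),(326,275)]:print("tray",ray(t,uv,.025).round(3))
for uv in[(279,208),(282,300)]:print("sd",ray(t,uv,.01).round(3))
# knob pointer
a=off([(276,399)],(95,180),5)[0];print("ptr",ray(t,a,.1236).round(4))
E
```

```text
top [0.4923 0.209  0.158 ] holder [0.4573 0.2257 0.099 ]
[[0.3, 0.3], [0.3, 0.0], [0.1, -0.3], [0.4, -0.3], [-0.1, 0.2], [-0.6, 0.1], [-0.4, 0.0]]
scene [0.4925 0.2095 0.1545] holder [0.4575 0.2263 0.099 ]
[[-0.5, -0.1], [0.7, -0.4], [-0.7, 0.9], [-0.1, 1.3], [0.5, -1.4]]
both [0.4923 0.2092 0.157 ] holder [0.4573 0.2259 0.099 ]
[[0.2, 0.2], [0.3, 0.1], [0.0, -0.3], [0.3, -0.3], [-0.2, 0.2], [-0.7, 0.2], [-0.5, -0.0], [-0.5, -0.2], [0.6, -0.4], [-0.9, 0.9], [-0.3, 1.1], [0.4, -1.5]]
tray [ 0.581 -0.066  0.025]
tray [ 0.618 -0.267  0.025]
tray [ 0.467 -0.297  0.025]
tray [ 0.427 -0.098  0.025]
sd [ 0.562 -0.004  0.01 ]
sd [ 0.377 -0.011  0.01 ]
ptr [0.457  0.2254 0.1236]
```

Request:
jog_arm:
  rows:
    - {"x": -33.7, "y": -29.2, "fingers": 45}
    - {"x": -33.7, "y": -29.2}
    - {"x": -33.7, "y": -29.2}
    - {"x": -33.7, "y": -29.2}
    - {"x": -33.7, "y": -29.2}
    - {"x": -33.7, "y": -29.2}
    - {"x": -33.7, "y": -29.2}
    - {"x": -33.7, "y": -29.2}
  force: 20

```text
invalid input
```

Request:
jog_arm:
  rows:
    - {"x": -33.7, "y": -29.2}
    - {"x": -33.7, "y": -29.2}
    - {"z": 20}
    - {"z": 20}
    - {"z": 20}
    - {}
    - {}
    - {}

```text
invalid input
```

Request:
jog_arm:
  rows:
    - {"x": -33.7, "y": -29.2, "z": 0, "ax": 0, "ay": 0, "az": 0, "fingers": 45}
    - {"x": -33.7, "y": -29.2, "z": 0, "ax": 0, "ay": 0, "az": 0, "fingers": 45}
    - {"x": -33.7, "y": -29.2, "z": 0, "ax": 0, "ay": 0, "az": 0, "fingers": 45}
    - {"x": -33.7, "y": -29.2, "z": 0, "ax": 0, "ay": 0, "az": 0, "fingers": 45}
    - {"x": -33.7, "y": -29.2, "z": 0, "ax": 0, "ay": 0, "az": 0, "fingers": 45}
    - {"x": -33.7, "y": -29.2, "z": 0, "ax": 0, "ay": 0, "az": 0, "fingers": 45}
    - {"x": -33.7, "y": -29.2, "z": 0, "ax": 0, "ay": 0, "az": 0, "fingers": 45}
    - {"x": -33.7, "y": -29.2, "z": 0, "ax": 0, "ay": 0, "az": 0, "fingers": 45}
  force: 20

```text
t: 1.0
eef_pos: [0.4176, 0.3041, 0.2314]
tool_rot: [0.0, 0.194, 0.981, 0.0]
contact_force: [0.6, 0.4, 0.5]
gripper_width: 0.526
grasp_force: 0.0
```

Request:
jog_arm:
  rows:
    - {"x": -33.7, "y": -29.2, "z": 0, "ax": 0, "ay": 0, "az": 0, "fingers": 45}
    - {"x": -33.7, "y": -29.2, "z": 0, "ax": 0, "ay": 0, "az": 0, "fingers": 45}
    - {"x": 0, "y": 0, "z": 20, "ax": 0, "ay": 0, "az": 0, "fingers": 45}
    - {"x": 0, "y": 0, "z": 20, "ax": 0, "ay": 0, "az": 0, "fingers": 45}
    - {"x": 0, "y": 0, "z": 20, "ax": 0, "ay": 0, "az": 0, "fingers": 45}
    - {"x": 0, "y": 0, "z": 0, "ax": 0, "ay": 0, "az": 0, "fingers": 45}
    - {"x": 0, "y": 0, "z": 0, "ax": 0, "ay": 0, "az": 0, "fingers": 45}
    - {"x": 0, "y": 0, "z": 0, "ax": 0, "ay": 0, "az": 0, "fingers": 45}

```text
t: 1.8
eef_pos: [0.4579, 0.2267, 0.1724]
tool_rot: [0.001, 0.194, 0.981, 0.001]
contact_force: [0.2, 0.4, 0.4]
gripper_width: 0.525
grasp_force: 0.0
```

Run:
```python
from h import *
o=bot.get_obs();print(o)
c=bot.read_camera("scene");p=proj(c,[.4573,.2258,.115]).astype(int);print(p)
a=c["pixels"][p[1]-60:p[1]+45,p[0]-70:p[0]+70,::-1];cv2.imwrite("pics/s1.png",cv2.resize(a,None,fx=5,fy=5,interpolation=cv2.INTER_CUBIC))
```

```text
{'t': 1.8, 'q': array([-0.73653035,  0.27804377,  0.18343983,  2.01458075, -0.06668184,
        0.85278652,  0.66495735]), 'joint_vel': array([ 9.89907486e-05, -7.32137211e-03,  1.11930990e-05,  1.60157442e-04,
        9.78836941e-05, -3.42370930e-03,  2.43887081e-04]), 'joint_torque': array([ 3.84415453e-02, -4.08969533e+01,  2.14910567e+00, -2.33082962e+01,
        1.17189929e-02,  2.04063265e-02, -1.07351389e-03]), 'eef_pos': array([0.4578732 , 0.22669934, 0.17236267]), 'tool_rot': array([5.85683904e-04, 1.93605325e-01, 9.81079120e-01, 6.29481935e-04]), 'contact_force': array([0.1994992 , 0.36699356, 0.38871194]), 'torque': array([-0.00752801, -0.02205048,  0.06232484]), 'grasp_force': 0.0, 'gripper_width': 0.525087636922084}
[377 220]
```

View pics/s1.png

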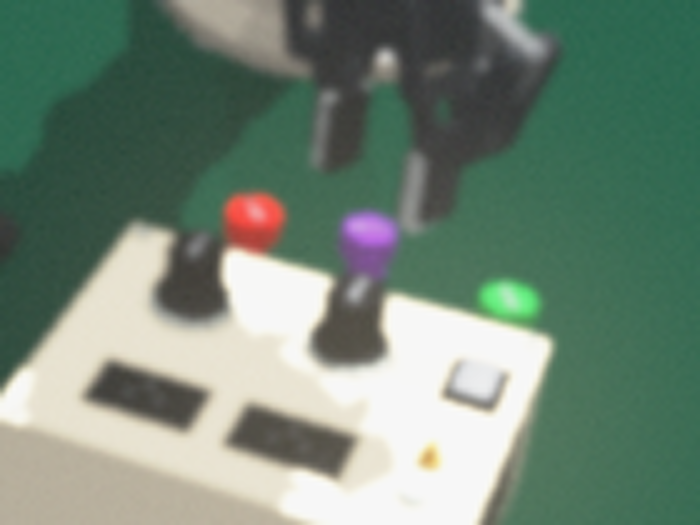

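Request:
jog_arm:
  rows:
    - {"x": 0, "y": -1, "z": 15, "ax": 0, "ay": 0, "az": 0, "fingers": 45}
    - {"x": 0, "y": 0, "z": 15, "ax": 0, "ay": 0, "az": 0, "fingers": 45}
    - {"x": 0, "y": 0, "z": 15, "ax": 0, "ay": 0, "az": 0, "fingers": 45}
    - {"x": 0, "y": 0, "z": 12, "ax": 0, "ay": 0, "az": 0, "fingers": 45}
    - {"x": 0, "y": 0, "z": 6, "ax": 0, "ay": 0, "az": 0, "fingers": 45}
    - {"x": 0, "y": 0, "z": 0, "ax": 0, "ay": 0, "az": 0, "fingers": 32}
    - {"x": 0, "y": 0, "z": 0, "ax": 0, "ay": 0, "az": 0, "fingers": 29}
    - {"x": 0, "y": 0, "z": 0, "ax": 0, "ay": 0, "az": 0, "fingers": 29}

```text
t: 2.65
eef_pos: [0.4574, 0.2255, 0.109]
tool_rot: [0.0, 0.194, 0.981, 0.0]
contact_force: [-0.3, -0.3, -0.5]
gripper_width: 0.343
grasp_force: 0.0
```

Request:
jog_arm:
  rows:
    - {"x": 0, "y": 0, "z": 0, "ax": 0, "ay": 0, "az": 0, "fingers": 28}
    - {"x": 0, "y": 0, "z": 0, "ax": 0, "ay": 0, "az": 0, "fingers": 27}
    - {"x": 0, "y": 0, "z": 0, "ax": 0, "ay": 0, "az": 0, "fingers": 26}
    - {"x": 0, "y": 0, "z": 0, "ax": 0, "ay": 0, "az": 0, "fingers": 25}
    - {"x": 0, "y": 0, "z": 0, "ax": 0, "ay": 0, "az": 0, "fingers": 24}
    - {"x": 0, "y": 0, "z": 0, "ax": 0, "ay": 0, "az": 0, "fingers": 24}
    - {"x": 0, "y": 0, "z": 0, "ax": 0, "ay": 0, "az": 0, "fingers": 24}
    - {"x": 0, "y": 0, "z": 0, "ax": 0, "ay": 0, "az": 0, "fingers": 24}

```text
t: 3.45
eef_pos: [0.4571, 0.2254, 0.1085]
tool_rot: [0.0, 0.194, 0.981, 0.0]
contact_force: [0.1, -0.5, 4.7]
gripper_width: 0.294
grasp_force: 19.8
```

Request:
jog_arm:
  rows:
    - {"x": 0, "y": 0, "z": 0, "ax": 0, "ay": 0, "az": 0, "fingers": 38}
    - {"x": 0, "y": 0, "z": 0, "ax": 0, "ay": 0, "az": 0, "fingers": 38}
    - {"x": 0, "y": 0, "z": 0, "ax": 0, "ay": 0, "az": 8, "fingers": 38}
    - {"x": 0, "y": 0, "z": 0, "ax": 0, "ay": 0, "az": 8, "fingers": 38}
    - {"x": 0, "y": 0, "z": 0, "ax": 0, "ay": 0, "az": 8, "fingers": 38}
    - {"x": 0, "y": 0, "z": 0, "ax": 0, "ay": 0, "az": 8, "fingers": 38}
    - {"x": 0, "y": 0, "z": 0, "ax": 0, "ay": 0, "az": 8, "fingers": 38}
    - {"x": 0, "y": 0, "z": 0, "ax": 0, "ay": 0, "az": 8, "fingers": 38}

```text
t: 4.25
eef_pos: [0.4566, 0.2252, 0.108]
tool_rot: [-0.0, 0.578, 0.816, -0.0]
contact_force: [-0.6, 0.1, -0.1]
gripper_width: 0.444
grasp_force: 0.0
```

Request:
jog_arm:
  rows:
    - {"x": 0, "y": 0, "z": 0, "ax": 0, "ay": 0, "az": 8, "fingers": 38}
    - {"x": 0, "y": 0, "z": 0, "ax": 0, "ay": 0, "az": 8, "fingers": 38}
    - {"x": 0, "y": 0, "z": 0, "ax": 0, "ay": 0, "az": 8, "fingers": 38}
    - {"x": 0, "y": 0, "z": 0, "ax": 0, "ay": 0, "az": 8, "fingers": 38}
    - {"x": 0, "y": 0, "z": 0, "ax": 0, "ay": 0, "az": 8, "fingers": 34}
    - {"x": 0, "y": 0, "z": 0, "ax": 0, "ay": 0, "az": 0, "fingers": 30}
    - {"x": 0, "y": 0, "z": 0, "ax": 0, "ay": 0, "az": 0, "fingers": 29}
    - {"x": 0, "y": 0, "z": 0, "ax": 0, "ay": 0, "az": 0, "fingers": 29}

```text
t: 5.05
eef_pos: [0.4568, 0.2253, 0.1082]
tool_rot: [-0.0, 0.82, 0.572, -0.0]
contact_force: [-0.3, 0.1, -0.1]
gripper_width: 0.338
grasp_force: 0.0
```

Request:
jog_arm:
  rows:
    - {"x": 0, "y": 0, "z": 0, "ax": 0, "ay": 0, "az": 0, "fingers": 28}
    - {"x": 0, "y": 0, "z": 0, "ax": 0, "ay": 0, "az": 0, "fingers": 27}
    - {"x": 0, "y": 0, "z": 0, "ax": 0, "ay": 0, "az": 0, "fingers": 26}
    - {"x": 0, "y": 0, "z": 0, "ax": 0, "ay": 0, "az": 0, "fingers": 25}
    - {"x": 0, "y": 0, "z": 0, "ax": 0, "ay": 0, "az": 0, "fingers": 24}
    - {"x": 0, "y": 0, "z": 0, "ax": 0, "ay": 0, "az": 0, "fingers": 24}
    - {"x": 0, "y": 0, "z": 0, "ax": 0, "ay": 0, "az": 0, "fingers": 24}
    - {"x": 0, "y": 0, "z": 0, "ax": 0, "ay": 0, "az": 0, "fingers": 24}

```text
t: 5.85
eef_pos: [0.4573, 0.2254, 0.1085]
tool_rot: [0.0, 0.821, 0.571, 0.0]
contact_force: [1.3, -1.1, 2.8]
gripper_width: 0.295
grasp_force: 19.8
```

```bash
python3 -c "
from station import bot
o=bot.get_obs()
print(o['q'].round(2),o['contact_force'].round(2),o['torque'].round(3))"
```

```text
[-1.02  0.41  0.55  2.08 -0.32  0.72 -0.62] [ 1.35 -1.07  2.75] [-0.245 -0.484 -0.066]
```

Request:
jog_arm:
  rows:
    - {"x": 0, "y": 0.4, "z": 0, "ax": 0, "ay": 0, "az": 0, "fingers": 22}
    - {"x": 0, "y": 0, "z": 0, "ax": 0, "ay": 0, "az": 0, "fingers": 22}
    - {"x": 0, "y": 0, "z": 0.5, "ax": 0, "ay": 0, "az": 0, "fingers": 22}
    - {"x": 0, "y": 0, "z": 0.5, "ax": 0, "ay": 0, "az": 0, "fingers": 22}
    - {"x": 0, "y": 0, "z": 0.5, "ax": 0, "ay": 0, "az": 0, "fingers": 22}
    - {"x": 0, "y": 0, "z": 0.5, "ax": 0, "ay": 0, "az": 0, "fingers": 22}
    - {"x": 0, "y": 0, "z": 0, "ax": 0, "ay": 0, "az": 0, "fingers": 22}
    - {"x": 0, "y": 0, "z": 0, "ax": 0, "ay": 0, "az": 0, "fingers": 22}
  force: 50

```text
t: 6.65
eef_pos: [0.4573, 0.2253, 0.1063]
tool_rot: [-0.0, 0.821, 0.571, 0.0]
contact_force: [1.7, -0.4, 5.0]
gripper_width: 0.276
grasp_force: 48.8
```

Request:
jog_arm:
  rows:
    - {"x": 0, "y": 0, "z": 0.4, "ax": 0, "ay": 0, "az": 0, "fingers": 22}
    - {"x": 0, "y": 0, "z": 0, "ax": 0, "ay": 0, "az": 0, "fingers": 22}
    - {"x": 0, "y": 0, "z": 0.4, "ax": 0, "ay": 0, "az": 0, "fingers": 22}
    - {"x": 0, "y": 0, "z": 0, "ax": 0, "ay": 0, "az": 0, "fingers": 22}
    - {"x": 0, "y": 0, "z": 0.4, "ax": 0, "ay": 0, "az": 0, "fingers": 22}
    - {"x": 0, "y": 0, "z": 0, "ax": 0, "ay": 0, "az": 0, "fingers": 22}
    - {"x": 0, "y": 0, "z": 0, "ax": 0, "ay": 0, "az": 0, "fingers": 22}
    - {"x": 0, "y": 0, "z": 0, "ax": 0, "ay": 0, "az": 0, "fingers": 22}

```text
t: 7.45
eef_pos: [0.4573, 0.2253, 0.1052]
tool_rot: [-0.0, 0.821, 0.571, 0.0]
contact_force: [1.1, -1.1, 5.2]
gripper_width: 0.279
grasp_force: 48.9
```

Request:
jog_arm:
  rows:
    - {"x": 0, "y": 0, "z": 0.4, "ax": 0, "ay": 0, "az": 0, "fingers": 22}
    - {"x": 0, "y": 0, "z": 0, "ax": 0, "ay": 0, "az": 0, "fingers": 22}
    - {"x": 0, "y": 0, "z": 0.3, "ax": 0, "ay": 0, "az": 0, "fingers": 22}
    - {"x": 0, "y": 0, "z": 0, "ax": 0, "ay": 0, "az": 0, "fingers": 22}
    - {"x": 0, "y": 0, "z": 0, "ax": 0, "ay": 0, "az": 0, "fingers": 22}
    - {"x": 0, "y": 0, "z": 0, "ax": 0, "ay": 0, "az": 0, "fingers": 22}
    - {"x": 0, "y": 0, "z": 0, "ax": 0, "ay": 0, "az": 0, "fingers": 22}
    - {"x": 0, "y": 0, "z": 0, "ax": 0, "ay": 0, "az": 0, "fingers": 22}

```text
t: 8.25
eef_pos: [0.4574, 0.2253, 0.1045]
tool_rot: [-0.0, 0.821, 0.571, 0.0]
contact_force: [1.4, -1.1, 5.7]
gripper_width: 0.278
grasp_force: 48.9
```

Request:
jog_arm:
  rows:
    - {"x": 0, "y": 0, "z": 0.4, "ax": 0, "ay": 0, "az": 0, "fingers": 22}
    - {"x": 0, "y": 0, "z": 0, "ax": 0, "ay": 0, "az": 0, "fingers": 22}
    - {"x": 0, "y": 0, "z": 0.4, "ax": 0, "ay": 0, "az": 0, "fingers": 22}
    - {"x": 0, "y": 0, "z": 0, "ax": 0, "ay": 0, "az": 0, "fingers": 22}
    - {"x": 0, "y": 0, "z": 0, "ax": 0, "ay": 0, "az": 0, "fingers": 22}
    - {"x": 0, "y": 0, "z": 0, "ax": 0, "ay": 0, "az": 0, "fingers": 22}
    - {"x": 0, "y": 0, "z": 0, "ax": 0, "ay": 0, "az": 0, "fingers": 22}
    - {"x": 0, "y": 0, "z": 0, "ax": 0, "ay": 0, "az": 0, "fingers": 22}

```text
t: 9.05
eef_pos: [0.4574, 0.2253, 0.1038]
tool_rot: [-0.0, 0.821, 0.571, 0.0]
contact_force: [1.5, -0.1, 6.6]
gripper_width: 0.279
grasp_force: 48.9
```

Request:
jog_arm:
  rows:
    - {"x": 0, "y": 0, "z": 0.4, "ax": 0, "ay": 0, "az": 0, "fingers": 22}
    - {"x": 0, "y": 0, "z": 0, "ax": 0, "ay": 0, "az": 0, "fingers": 22}
    - {"x": 0, "y": 0, "z": 0, "ax": 0, "ay": 0, "az": 0, "fingers": 22}
    - {"x": 0, "y": 0, "z": 0, "ax": 0, "ay": 0, "az": 0, "fingers": 22}
    - {"x": 0, "y": 0, "z": 0, "ax": 0, "ay": 0, "az": 0, "fingers": 22}
    - {"x": 0, "y": 0, "z": 0, "ax": 0, "ay": 0, "az": 0, "fingers": 22}
    - {"x": 0, "y": 0, "z": 0, "ax": 0, "ay": 0, "az": 0, "fingers": 22}
    - {"x": 0, "y": 0, "z": 0, "ax": 0, "ay": 0, "az": 0, "fingers": 22}

```text
t: 9.85
eef_pos: [0.4574, 0.2253, 0.1034]
tool_rot: [-0.0, 0.821, 0.571, 0.0]
contact_force: [0.9, -0.5, 6.8]
gripper_width: 0.281
grasp_force: 49.0
```

Request:
jog_arm:
  rows:
    - {"x": 0, "y": 0, "z": 0.4, "ax": 0, "ay": 0, "az": 0, "fingers": 22}
    - {"x": 0, "y": 0, "z": 0, "ax": 0, "ay": 0, "az": 0, "fingers": 22}
    - {"x": 0, "y": 0, "z": 0, "ax": 0, "ay": 0, "az": 0, "fingers": 22}
    - {"x": 0, "y": 0, "z": 0.4, "ax": 0, "ay": 0, "az": 0, "fingers": 22}
    - {"x": 0, "y": 0, "z": 0, "ax": 0, "ay": 0, "az": 0, "fingers": 22}
    - {"x": 0, "y": 0, "z": 0, "ax": 0, "ay": 0, "az": 0, "fingers": 22}
    - {"x": 0, "y": 0, "z": 0, "ax": 0, "ay": 0, "az": 0, "fingers": 22}
    - {"x": 0, "y": 0, "z": 0, "ax": 0, "ay": 0, "az": 0, "fingers": 22}

```text
t: 10.65
eef_pos: [0.4574, 0.2253, 0.1027]
tool_rot: [-0.0, 0.821, 0.571, 0.0]
contact_force: [1.1, -1.3, 8.2]
gripper_width: 0.283
grasp_force: 49.1
```

Request:
jog_arm:
  rows:
    - {"x": 0, "y": 0, "z": 0.3, "ax": 0, "ay": 0, "az": 0, "fingers": 22}
    - {"x": 0, "y": 0, "z": 0, "ax": 0, "ay": 0, "az": 0, "fingers": 22}
    - {"x": 0, "y": 0, "z": 0, "ax": 0, "ay": 0, "az": 0, "fingers": 22}
    - {"x": 0, "y": 0, "z": 0, "ax": 0, "ay": 0, "az": 0, "fingers": 22}
    - {"x": 0, "y": 0, "z": 0, "ax": 0, "ay": 0, "az": 0, "fingers": 22}
    - {"x": 0, "y": 0, "z": 0, "ax": 0, "ay": 0, "az": 0, "fingers": 22}
    - {"x": 0, "y": 0, "z": 0, "ax": 0, "ay": 0, "az": 0, "fingers": 22}
    - {"x": 0, "y": 0, "z": 0, "ax": 0, "ay": 0, "az": 0, "fingers": 22}

```text
t: 11.45
eef_pos: [0.4575, 0.2254, 0.1026]
tool_rot: [-0.0, 0.821, 0.571, 0.0]
contact_force: [-0.5, -0.9, 10.2]
gripper_width: 0.28
grasp_force: 49.4
```

Request:
jog_arm:
  rows:
    - {"x": 0, "y": 0, "z": 0, "ax": 0, "ay": 0, "az": -4, "fingers": 22}
    - {"x": 0, "y": 0, "z": 0, "ax": 0, "ay": 0, "az": -4, "fingers": 22}
    - {"x": 0, "y": 0, "z": 0, "ax": 0, "ay": 0, "az": -4, "fingers": 22}
    - {"x": 0, "y": 0, "z": 0, "ax": 0, "ay": 0, "az": -4, "fingers": 22}
    - {"x": 0, "y": 0, "z": 0, "ax": 0, "ay": 0, "az": 0, "fingers": 22}
    - {"x": 0, "y": 0, "z": 0, "ax": 0, "ay": 0, "az": 0, "fingers": 22}
    - {"x": 0, "y": 0, "z": 0, "ax": 0, "ay": 0, "az": 0, "fingers": 22}
    - {"x": 0, "y": 0, "z": 0, "ax": 0, "ay": 0, "az": 0, "fingers": 22}

```text
t: 12.25
eef_pos: [0.4575, 0.2256, 0.1027]
tool_rot: [-0.0, 0.733, 0.68, 0.0]
contact_force: [-0.1, -1.0, 9.8]
gripper_width: 0.277
grasp_force: 49.3
```

```bash
python3 -c "
from station import bot
o=bot.get_obs()
print(o['q'].round(2),o['contact_force'].round(2),o['torque'].round(3))"
```

```text
[-0.96  0.41  0.47  2.08 -0.28  0.71 -0.38] [-0.08 -0.98  9.84] [-0.12   0.024  0.027]
```

Request:
jog_arm:
  rows:
    - {"x": 0, "y": 0, "z": 0, "ax": 0, "ay": 0, "az": -4, "fingers": 22}
    - {"x": 0, "y": 0, "z": 0, "ax": 0, "ay": 0, "az": -4, "fingers": 22}
    - {"x": 0, "y": 0, "z": 0, "ax": 0, "ay": 0, "az": -4, "fingers": 22}
    - {"x": 0, "y": 0, "z": 0, "ax": 0, "ay": 0, "az": -4, "fingers": 22}
    - {"x": 0, "y": 0, "z": 0, "ax": 0, "ay": 0, "az": -4, "fingers": 22}
    - {"x": 0, "y": 0, "z": 0, "ax": 0, "ay": 0, "az": -4, "fingers": 22}
    - {"x": 0, "y": 0, "z": 0, "ax": 0, "ay": 0, "az": 0, "fingers": 22}
    - {"x": 0, "y": 0, "z": 0, "ax": 0, "ay": 0, "az": 0, "fingers": 22}

```text
t: 13.05
eef_pos: [0.4574, 0.2257, 0.1027]
tool_rot: [-0.0, 0.576, 0.818, 0.001]
contact_force: [0.5, -0.5, 10.5]
gripper_width: 0.279
grasp_force: 49.2
```

```bash
python3 -c "
from station import bot
o=bot.get_obs()
print(o['q'].round(2),o['contact_force'].round(2),o['torque'].round(3))"
```

```text
[-0.87  0.4   0.36  2.08 -0.21  0.7  -0.03] [ 0.48 -0.48 10.52] [-0.082  0.015  0.02 ]
```

Request:
jog_arm:
  rows:
    - {"x": 0, "y": 0, "z": -0.5, "ax": 0, "ay": 0, "az": 0, "fingers": 22}
    - {"x": 0, "y": 0, "z": 0, "ax": 0, "ay": 0, "az": 0, "fingers": 22}
    - {"x": 0, "y": 0, "z": -0.5, "ax": 0, "ay": 0, "az": 0, "fingers": 22}
    - {"x": 0, "y": 0, "z": 0, "ax": 0, "ay": 0, "az": 0, "fingers": 22}
    - {"x": 0, "y": 0, "z": -0.5, "ax": 0, "ay": 0, "az": 0, "fingers": 22}
    - {"x": 0, "y": 0, "z": 0, "ax": 0, "ay": 0, "az": 0, "fingers": 22}
    - {"x": 0, "y": 0, "z": 0, "ax": 0, "ay": 0, "az": 0, "fingers": 22}
    - {"x": 0, "y": 0, "z": 0, "ax": 0, "ay": 0, "az": 0, "fingers": 22}

```text
t: 13.85
eef_pos: [0.4574, 0.2257, 0.1039]
tool_rot: [-0.0, 0.576, 0.818, 0.0]
contact_force: [-0.4, -0.4, 7.0]
gripper_width: 0.278
grasp_force: 49.0
```

Request:
jog_arm:
  rows:
    - {"x": 0, "y": 0, "z": -0.4, "ax": 0, "ay": 0, "az": 0, "fingers": 22}
    - {"x": 0, "y": 0, "z": 0, "ax": 0, "ay": 0, "az": 0, "fingers": 22}
    - {"x": 0, "y": 0, "z": 0, "ax": 0, "ay": 0, "az": 0, "fingers": 22}
    - {"x": 0, "y": 0, "z": 0, "ax": 0, "ay": 0, "az": 0, "fingers": 22}
    - {"x": 0, "y": 0, "z": 0, "ax": 0, "ay": 0, "az": 0, "fingers": 22}
    - {"x": 0, "y": 0, "z": 0, "ax": 0, "ay": 0, "az": 0, "fingers": 22}
    - {"x": 0, "y": 0, "z": 0, "ax": 0, "ay": 0, "az": 0, "fingers": 22}
    - {"x": 0, "y": 0, "z": 0, "ax": 0, "ay": 0, "az": 0, "fingers": 22}

```text
t: 14.65
eef_pos: [0.4574, 0.2256, 0.1041]
tool_rot: [0.0, 0.576, 0.818, 0.0]
contact_force: [1.7, 1.1, 5.1]
gripper_width: 0.281
grasp_force: 48.8
```

Request:
jog_arm:
  rows:
    - {"x": 0, "y": 0, "z": -0.3, "ax": 0, "ay": 0, "az": 0, "fingers": 22}
    - {"x": 0, "y": 0, "z": 0, "ax": 0, "ay": 0, "az": 0, "fingers": 22}
    - {"x": 0, "y": 0, "z": 0, "ax": 0, "ay": 0, "az": -2, "fingers": 22}
    - {"x": 0, "y": 0, "z": 0, "ax": 0, "ay": 0, "az": -2, "fingers": 22}
    - {"x": 0, "y": 0, "z": 0, "ax": 0, "ay": 0, "az": -2, "fingers": 22}
    - {"x": 0, "y": 0, "z": 0, "ax": 0, "ay": 0, "az": 0, "fingers": 22}
    - {"x": 0, "y": 0, "z": 0, "ax": 0, "ay": 0, "az": 0, "fingers": 22}
    - {"x": 0, "y": 0, "z": 0, "ax": 0, "ay": 0, "az": 0, "fingers": 22}

```text
t: 15.45
eef_pos: [0.4571, 0.2251, 0.1042]
tool_rot: [-0.0, 0.532, 0.846, -0.0]
contact_force: [1.3, 1.0, 3.9]
gripper_width: 0.278
grasp_force: 48.9
```

```bash
python3 -c "
from station import bot
o=bot.get_obs()
print(o['q'].round(2),o['contact_force'].round(2),o['torque'].round(3))"
```

```text
[-0.85  0.39  0.34  2.08 -0.2   0.7   0.06] [1.34 1.04 3.9 ] [ 0.268 -0.278 -0.016]
```

Request:
jog_arm:
  rows:
    - {"x": 0, "y": 0, "z": -0.2, "ax": 0, "ay": 0, "az": -2, "fingers": 22}
    - {"x": 0, "y": 0, "z": 0, "ax": 0, "ay": 0, "az": -2, "fingers": 22}
    - {"x": 0, "y": 0, "z": 0, "ax": 0, "ay": 0, "az": 0, "fingers": 22}
    - {"x": 0, "y": 0, "z": 0, "ax": 0, "ay": 0, "az": 0, "fingers": 22}
    - {"x": 0, "y": 0, "z": 0, "ax": 0, "ay": 0, "az": 0, "fingers": 22}
    - {"x": 0, "y": 0, "z": 0, "ax": 0, "ay": 0, "az": 0, "fingers": 22}
    - {"x": 0, "y": 0, "z": 0, "ax": 0, "ay": 0, "az": 0, "fingers": 22}
    - {"x": 0, "y": 0, "z": 0, "ax": 0, "ay": 0, "az": 0, "fingers": 22}

```text
t: 16.25
eef_pos: [0.457, 0.225, 0.1044]
tool_rot: [-0.0, 0.503, 0.865, -0.0]
contact_force: [1.5, -0.2, 0.4]
gripper_width: 0.278
grasp_force: 49.0
```

Request:
jog_arm:
  rows:
    - {"x": 0, "y": 0, "z": 0, "ax": 0, "ay": 0, "az": -2, "fingers": 22}
    - {"x": 0, "y": 0, "z": 0, "ax": 0, "ay": 0, "az": -2, "fingers": 22}
    - {"x": 0, "y": 0, "z": 0, "ax": 0, "ay": 0, "az": 0, "fingers": 22}
    - {"x": 0, "y": 0, "z": 0, "ax": 0, "ay": 0, "az": 0, "fingers": 22}
    - {"x": 0, "y": 0, "z": 0, "ax": 0, "ay": 0, "az": 0, "fingers": 22}
    - {"x": 0, "y": 0, "z": 0, "ax": 0, "ay": 0, "az": 0, "fingers": 22}
    - {"x": 0, "y": 0, "z": 0, "ax": 0, "ay": 0, "az": 0, "fingers": 22}
    - {"x": 0, "y": 0, "z": 0, "ax": 0, "ay": 0, "az": 0, "fingers": 22}

```text
t: 17.05
eef_pos: [0.4571, 0.2251, 0.1044]
tool_rot: [-0.0, 0.472, 0.882, -0.0]
contact_force: [-0.5, 0.4, -0.5]
gripper_width: 0.283
grasp_force: 49.0
```

Request:
jog_arm:
  rows:
    - {"x": 0, "y": 0, "z": 0, "ax": 0, "ay": 0, "az": -2, "fingers": 22}
    - {"x": 0, "y": 0, "z": 0, "ax": 0, "ay": 0, "az": -2, "fingers": 22}
    - {"x": 0, "y": 0, "z": 0, "ax": 0, "ay": 0, "az": 0, "fingers": 22}
    - {"x": 0, "y": 0, "z": 0, "ax": 0, "ay": 0, "az": 0, "fingers": 22}
    - {"x": 0, "y": 0, "z": 0, "ax": 0, "ay": 0, "az": 0, "fingers": 22}
    - {"x": 0, "y": 0, "z": 0, "ax": 0, "ay": 0, "az": 0, "fingers": 22}
    - {"x": 0, "y": 0, "z": 0, "ax": 0, "ay": 0, "az": 0, "fingers": 22}
    - {"x": 0, "y": 0, "z": 0, "ax": 0, "ay": 0, "az": 0, "fingers": 22}

```text
t: 17.85
eef_pos: [0.4571, 0.2251, 0.1045]
tool_rot: [-0.0, 0.441, 0.897, -0.0]
contact_force: [0.4, -0.8, -0.9]
gripper_width: 0.285
grasp_force: 49.0
```

```bash
python3 -c "
from station import bot
o=bot.get_obs()
print(o['q'].round(2),o['contact_force'].round(2),o['torque'].round(3))"
```

```text
[-0.81  0.39  0.28  2.07 -0.16  0.7   0.23] [ 0.39 -0.85 -0.89] [-0.147  0.147  0.033]
```

Request:
jog_arm:
  rows:
    - {"x": 0, "y": 0, "z": 0, "ax": 0, "ay": 0, "az": -2, "fingers": 22}
    - {"x": 0, "y": 0, "z": 0, "ax": 0, "ay": 0, "az": -2, "fingers": 22}
    - {"x": 0, "y": 0, "z": 0, "ax": 0, "ay": 0, "az": 0, "fingers": 22}
    - {"x": 0, "y": 0, "z": 0, "ax": 0, "ay": 0, "az": 0, "fingers": 22}
    - {"x": 0, "y": 0, "z": 0, "ax": 0, "ay": 0, "az": 0, "fingers": 22}
    - {"x": 0, "y": 0, "z": 0, "ax": 0, "ay": 0, "az": 0, "fingers": 22}
    - {"x": 0, "y": 0, "z": 0, "ax": 0, "ay": 0, "az": 0, "fingers": 22}
    - {"x": 0, "y": 0, "z": 0, "ax": 0, "ay": 0, "az": 0, "fingers": 22}

```text
t: 18.65
eef_pos: [0.4572, 0.2251, 0.1045]
tool_rot: [-0.0, 0.409, 0.912, -0.0]
contact_force: [0.0, -0.8, -0.2]
gripper_width: 0.279
grasp_force: 49.0
```

```bash
python3 -c "
from station import bot
o=bot.get_obs()
print(o['q'].round(2),o['contact_force'].round(2),o['torque'].round(3))"
```

```text
[-0.8   0.38  0.27  2.07 -0.15  0.7   0.29] [ 0.02 -0.82 -0.24] [-0.169  0.19  -0.022]
```

Request:
jog_arm:
  rows:
    - {"x": 0, "y": 0, "z": 0, "ax": 0, "ay": 0, "az": -2, "fingers": 22}
    - {"x": 0, "y": 0, "z": 0, "ax": 0, "ay": 0, "az": -2, "fingers": 22}
    - {"x": 0, "y": 0, "z": 0, "ax": 0, "ay": 0, "az": 0, "fingers": 22}
    - {"x": 0, "y": 0, "z": 0, "ax": 0, "ay": 0, "az": 0, "fingers": 22}
    - {"x": 0, "y": 0, "z": 0, "ax": 0, "ay": 0, "az": 0, "fingers": 22}
    - {"x": 0, "y": 0, "z": 0, "ax": 0, "ay": 0, "az": 0, "fingers": 22}
    - {"x": 0, "y": 0, "z": 0, "ax": 0, "ay": 0, "az": 0, "fingers": 22}
    - {"x": 0, "y": 0, "z": 0, "ax": 0, "ay": 0, "az": 0, "fingers": 22}

```text
t: 19.45
eef_pos: [0.4573, 0.2252, 0.1046]
tool_rot: [0.0, 0.377, 0.926, 0.0]
contact_force: [-0.6, -0.1, 1.1]
gripper_width: 0.278
grasp_force: 49.1
```

```bash
python3 -c "
from station import bot
o=bot.get_obs()
print(o['q'].round(2),o['contact_force'].round(2),o['torque'].round(3))"
```

```text
[-0.78  0.38  0.25  2.07 -0.14  0.7   0.35] [-0.63 -0.14  1.06] [-0.115  0.083 -0.026]
```

Request:
jog_arm:
  rows:
    - {"x": 0, "y": 0, "z": 0, "ax": 0, "ay": 0, "az": -1.5, "fingers": 22}
    - {"x": 0, "y": 0, "z": 0, "ax": 0, "ay": 0, "az": -1.5, "fingers": 22}
    - {"x": 0, "y": 0, "z": 0, "ax": 0, "ay": 0, "az": 0, "fingers": 22}
    - {"x": 0, "y": 0, "z": 0, "ax": 0, "ay": 0, "az": 0, "fingers": 22}
    - {"x": 0, "y": 0, "z": 0, "ax": 0, "ay": 0, "az": 0, "fingers": 22}
    - {"x": 0, "y": 0, "z": 0, "ax": 0, "ay": 0, "az": 0, "fingers": 22}
    - {"x": 0, "y": 0, "z": 0, "ax": 0, "ay": 0, "az": 0, "fingers": 22}
    - {"x": 0, "y": 0, "z": 0, "ax": 0, "ay": 0, "az": 0, "fingers": 22}

```text
t: 20.25
eef_pos: [0.4574, 0.2252, 0.1046]
tool_rot: [0.0, 0.353, 0.936, 0.0]
contact_force: [-0.3, 0.2, 2.9]
gripper_width: 0.277
grasp_force: 49.2
```

```bash
python3 -c "
from station import bot
o=bot.get_obs()
print(o['q'].round(2),o['contact_force'].round(2),o['torque'].round(3))"
```

```text
[-0.77  0.38  0.24  2.07 -0.14  0.7   0.4 ] [-0.33  0.21  2.86] [-0.102  0.044 -0.01 ]
```

Request:
jog_arm:
  rows:
    - {"x": 0, "y": 0, "z": 0, "ax": 0, "ay": 0, "az": -1.5, "fingers": 22}
    - {"x": 0, "y": 0, "z": 0, "ax": 0, "ay": 0, "az": -1.5, "fingers": 22}
    - {"x": 0, "y": 0, "z": 0, "ax": 0, "ay": 0, "az": 0, "fingers": 22}
    - {"x": 0, "y": 0, "z": 0, "ax": 0, "ay": 0, "az": 0, "fingers": 22}
    - {"x": 0, "y": 0, "z": 0, "ax": 0, "ay": 0, "az": 0, "fingers": 22}
    - {"x": 0, "y": 0, "z": 0, "ax": 0, "ay": 0, "az": 0, "fingers": 22}
    - {"x": 0, "y": 0, "z": 0, "ax": 0, "ay": 0, "az": 0, "fingers": 22}
    - {"x": 0, "y": 0, "z": 0, "ax": 0, "ay": 0, "az": 0, "fingers": 22}

```text
t: 21.05
eef_pos: [0.4573, 0.2252, 0.1046]
tool_rot: [0.0, 0.328, 0.945, 0.0]
contact_force: [-1.1, -0.5, 5.2]
gripper_width: 0.278
grasp_force: 49.3
```

```bash
python3 -c "
from station import bot
o=bot.get_obs()
print(o['q'].round(2),o['contact_force'].round(2),o['torque'].round(3))"
```

```text
[-0.76  0.38  0.22  2.07 -0.13  0.7   0.44] [-1.13 -0.46  5.18] [-0.041  0.097 -0.017]
```

Request:
jog_arm:
  rows:
    - {"x": 0, "y": 0, "z": -0.3, "ax": 0, "ay": 0, "az": -1, "fingers": 22}
    - {"x": 0, "y": 0, "z": -0.3, "ax": 0, "ay": 0, "az": 0, "fingers": 22}
    - {"x": 0, "y": 0, "z": 0, "ax": 0, "ay": 0, "az": 0, "fingers": 22}
    - {"x": 0, "y": 0, "z": 0, "ax": 0, "ay": 0, "az": 0, "fingers": 22}
    - {"x": 0, "y": 0, "z": 0, "ax": 0, "ay": 0, "az": 0, "fingers": 22}
    - {"x": 0, "y": 0, "z": 0, "ax": 0, "ay": 0, "az": 0, "fingers": 22}
    - {"x": 0, "y": 0, "z": 0, "ax": 0, "ay": 0, "az": 0, "fingers": 22}
    - {"x": 0, "y": 0, "z": 0, "ax": 0, "ay": 0, "az": 0, "fingers": 22}

```text
t: 21.85
eef_pos: [0.4576, 0.2252, 0.1054]
tool_rot: [0.0, 0.32, 0.947, 0.0]
contact_force: [-0.1, -0.0, 6.5]
gripper_width: 0.281
grasp_force: 49.7
```

```bash
python3 -c "
from station import bot
o=bot.get_obs()
print(o['q'].round(2),o['contact_force'].round(2),o['torque'].round(3))"
```

```text
[-0.76  0.38  0.22  2.07 -0.13  0.7   0.46] [-0.12 -0.    6.51] [-0.204  0.076  0.036]
```

Request:
jog_arm:
  rows:
    - {"x": 0, "y": 0, "z": -0.5, "ax": 0, "ay": 0, "az": 0, "fingers": 22}
    - {"x": 0, "y": 0, "z": -0.5, "ax": 0, "ay": 0, "az": 0, "fingers": 22}
    - {"x": 0, "y": 0, "z": -0.5, "ax": 0, "ay": 0, "az": 0, "fingers": 22}
    - {"x": 0, "y": 0, "z": -0.5, "ax": 0, "ay": 0, "az": 0, "fingers": 22}
    - {"x": 0, "y": 0, "z": -0.5, "ax": 0, "ay": 0, "az": 0, "fingers": 22}
    - {"x": 0, "y": 0, "z": -0.5, "ax": 0, "ay": 0, "az": 0, "fingers": 22}
    - {"x": 0, "y": 0, "z": 0, "ax": 0, "ay": 0, "az": 0, "fingers": 22}
    - {"x": 0, "y": 0, "z": 0, "ax": 0, "ay": 0, "az": 0, "fingers": 22}

```text
t: 22.65
eef_pos: [0.4575, 0.2253, 0.1082]
tool_rot: [0.0, 0.32, 0.947, 0.0]
contact_force: [3.6, 0.2, 2.9]
gripper_width: 0.28
grasp_force: 49.2
```

```bash
python3 -c "
from station import bot
o=bot.get_obs()
print(o['q'].round(2),o['contact_force'].round(2),o['torque'].round(3))"
```

```text
[-0.76  0.38  0.22  2.07 -0.12  0.71  0.46] [3.56 0.17 2.89] [ 0.034 -0.533  0.042]
```

Request:
jog_arm:
  rows:
    - {"x": -0.3, "y": 0.2, "z": 0, "ax": 0, "ay": 0, "az": 0, "fingers": 22}
    - {"x": 0, "y": 0, "z": -0.5, "ax": 0, "ay": 0, "az": 0, "fingers": 22}
    - {"x": 0, "y": 0, "z": -0.5, "ax": 0, "ay": 0, "az": 0, "fingers": 22}
    - {"x": 0, "y": 0, "z": -0.5, "ax": 0, "ay": 0, "az": 0, "fingers": 22}
    - {"x": 0, "y": 0, "z": -0.5, "ax": 0, "ay": 0, "az": 0, "fingers": 22}
    - {"x": 0, "y": 0, "z": 0, "ax": 0, "ay": 0, "az": 0, "fingers": 22}
    - {"x": 0, "y": 0, "z": 0, "ax": 0, "ay": 0, "az": 0, "fingers": 22}
    - {"x": 0, "y": 0, "z": 0, "ax": 0, "ay": 0, "az": 0, "fingers": 22}

```text
t: 23.45
eef_pos: [0.4576, 0.2252, 0.1101]
tool_rot: [-0.0, 0.32, 0.947, 0.0]
contact_force: [1.2, 0.4, 3.0]
gripper_width: 0.283
grasp_force: 49.2
```

```bash
python3 -c "
from station import bot
o=bot.get_obs()
print(o['q'].round(2),o['contact_force'].round(2),o['torque'].round(3))"
```

```text
[-0.76  0.37  0.22  2.07 -0.12  0.71  0.46] [1.17 0.38 2.99] [ 0.204 -0.317  0.116]
```

Request:
jog_arm:
  rows:
    - {"x": -0.1, "y": 0.1, "z": -1, "ax": 0, "ay": 0, "az": 0, "fingers": 22}
    - {"x": 0, "y": 0, "z": -1, "ax": 0, "ay": 0, "az": 0, "fingers": 22}
    - {"x": 0, "y": 0, "z": -1, "ax": 0, "ay": 0, "az": 0, "fingers": 22}
    - {"x": 0, "y": 0, "z": -1, "ax": 0, "ay": 0, "az": 0, "fingers": 22}
    - {"x": 0, "y": 0, "z": -1, "ax": 0, "ay": 0, "az": 0, "fingers": 22}
    - {"x": 0, "y": 0, "z": -1, "ax": 0, "ay": 0, "az": 0, "fingers": 22}
    - {"x": 0, "y": 0, "z": 0, "ax": 0, "ay": 0, "az": 0, "fingers": 22}
    - {"x": 0, "y": 0, "z": 0, "ax": 0, "ay": 0, "az": 0, "fingers": 22}

```text
t: 24.25
eef_pos: [0.4575, 0.2251, 0.116]
tool_rot: [-0.0, 0.32, 0.947, -0.0]
contact_force: [0.2, 0.6, 1.4]
gripper_width: 0.279
grasp_force: 49.2
```

```bash
python3 -c "
from station import bot
o=bot.get_obs()
print(o['q'].round(2),o['contact_force'].round(2),o['torque'].round(3))"
```

```text
[-0.76  0.36  0.22  2.06 -0.12  0.73  0.45] [0.2  0.62 1.35] [ 0.194 -0.02   0.007]
```

Request:
jog_arm:
  rows:
    - {"x": 0, "y": 0, "z": -3, "ax": 0, "ay": 0, "az": 0, "fingers": 22}
    - {"x": 0, "y": 0, "z": -3, "ax": 0, "ay": 0, "az": 0, "fingers": 22}
    - {"x": 0, "y": 0, "z": -3, "ax": 0, "ay": 0, "az": 0, "fingers": 22}
    - {"x": 0, "y": 0, "z": -3, "ax": 0, "ay": 0, "az": 0, "fingers": 22}
    - {"x": 0, "y": 0, "z": -3, "ax": 0, "ay": 0, "az": 0, "fingers": 22}
    - {"x": 0, "y": 0, "z": -3, "ax": 0, "ay": 0, "az": 0, "fingers": 22}
    - {"x": 0, "y": 0, "z": -3, "ax": 0, "ay": 0, "az": 0, "fingers": 22}
    - {"x": 0, "y": 0, "z": -3, "ax": 0, "ay": 0, "az": 0, "fingers": 22}

```text
t: 25.05
eef_pos: [0.4577, 0.2252, 0.1404]
tool_rot: [-0.0, 0.32, 0.947, 0.0]
contact_force: [0.1, 1.1, -0.1]
gripper_width: 0.282
grasp_force: 49.1
```

Request:
jog_arm:
  rows:
    - {"x": 0, "y": 0, "z": -5, "ax": 0, "ay": 0, "az": 0, "fingers": 22}
    - {"x": 0, "y": 0, "z": -5, "ax": 0, "ay": 0, "az": 0, "fingers": 22}
    - {"x": 0, "y": 0, "z": -5, "ax": 0, "ay": 0, "az": 0, "fingers": 22}
    - {"x": 0, "y": 0, "z": -8, "ax": 0, "ay": 0, "az": 0, "fingers": 22}
    - {"x": 0, "y": 0, "z": -10, "ax": 0, "ay": 0, "az": 0, "fingers": 22}
    - {"x": 0, "y": 0, "z": -10, "ax": 0, "ay": 0, "az": 0, "fingers": 22}
    - {"x": 0, "y": 0, "z": -10, "ax": 0, "ay": 0, "az": 0, "fingers": 22}
    - {"x": 0, "y": 0, "z": -5, "ax": 0, "ay": 0, "az": 0, "fingers": 22}

```text
t: 25.85
eef_pos: [0.4583, 0.2255, 0.1996]
tool_rot: [0.001, 0.32, 0.947, 0.001]
contact_force: [0.5, 0.2, -0.1]
gripper_width: 0.284
grasp_force: 49.1
```

Run:
```python
from h import *
o=bot.get_obs();print(o['contact_force'].round(2),o['torque'].round(3),o['eef_pos'],o['tool_rot'].round(3),o['gripper_width'])
c=bot.read_camera("scene");p=proj(c,[.4573,.2258,.16]).astype(int);print(p)
a=c["pixels"][p[1]-65:p[1]+55,p[0]-70:p[0]+70,::-1];cv2.imwrite("pics/s2.png",cv2.resize(a,None,fx=5,fy=5,interpolation=cv2.INTER_CUBIC))
```

```text
[ 0.53  0.17 -0.06] [-0.004  0.013 -0.026] [0.45826104 0.22545504 0.19955352] [0.001 0.32  0.947 0.001] 0.28368163423848547
[380 204]
```

View pics/s2.png

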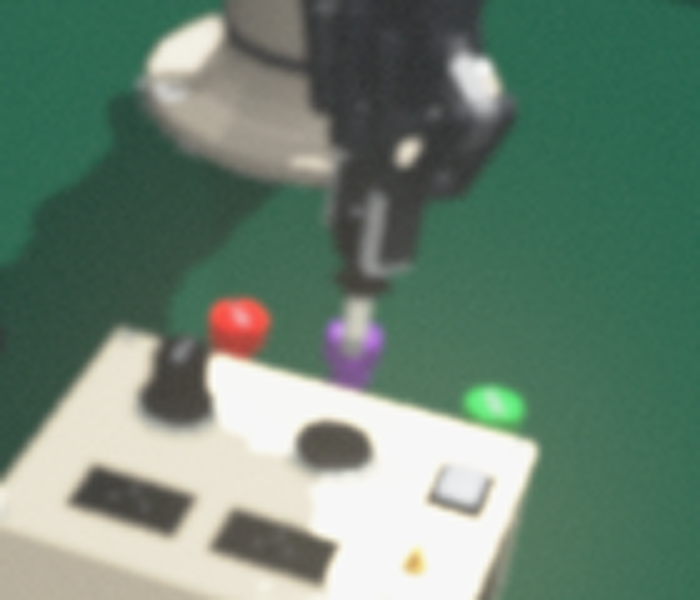

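Request:
jog_arm:
  rows:
    - {"x": -20, "y": -18, "z": 0, "ax": 0, "ay": 0, "az": 0, "fingers": 22}
    - {"x": -30, "y": -28, "z": 0, "ax": 0, "ay": 0, "az": 0, "fingers": 22}
    - {"x": -30, "y": -28, "z": 0, "ax": 0, "ay": 0, "az": 0, "fingers": 22}
    - {"x": -30, "y": -28, "z": 0, "ax": 0, "ay": 0, "az": 0, "fingers": 22}
    - {"x": -30, "y": -28, "z": 0, "ax": 0, "ay": 0, "az": 0, "fingers": 22}
    - {"x": -30, "y": -28, "z": 0, "ax": 0, "ay": 0, "az": 0, "fingers": 22}
    - {"x": -30, "y": -28, "z": 0, "ax": 0, "ay": 0, "az": 0, "fingers": 22}
    - {"x": -30, "y": -28, "z": 0, "ax": 0, "ay": 0, "az": 0, "fingers": 22}

```text
t: 26.7
eef_pos: [0.5108, -0.086, 0.1981]
tool_rot: [-0.0, 0.32, 0.947, 0.0]
contact_force: [0.4, 0.4, -0.0]
gripper_width: 0.279
grasp_force: 49.2
```

Request:
jog_arm:
  rows:
    - {"x": -30, "y": -28, "z": 0, "ax": 0, "ay": 0, "az": 0, "fingers": 22}
    - {"x": -30, "y": -28, "z": 0, "ax": 0, "ay": 0, "az": 0, "fingers": 22}
    - {"x": -13, "y": -8, "z": 0, "ax": 0, "ay": 0, "az": -4, "fingers": 22}
    - {"x": 0, "y": 0, "z": 0, "ax": 0, "ay": 0, "az": -7, "fingers": 22}
    - {"x": 0, "y": 0, "z": 0, "ax": 0, "ay": 0, "az": -7, "fingers": 22}
    - {"x": 0, "y": 0, "z": 0, "ax": 0, "ay": 0, "az": 0, "fingers": 22}
    - {"x": 0, "y": 0, "z": 0, "ax": 0, "ay": 0, "az": 0, "fingers": 22}
    - {"x": 0, "y": 0, "z": 0, "ax": 0, "ay": 0, "az": 0, "fingers": 22}

```text
t: 27.5
eef_pos: [0.53, -0.1795, 0.198]
tool_rot: [-0.0, 0.169, 0.986, 0.0]
contact_force: [0.5, -0.2, -1.0]
gripper_width: 0.28
grasp_force: 49.2
```

Run:
```python
from h import *
o=bot.get_obs();print(o['q'].round(2),o['eef_pos'],o['tool_rot'].round(3),o['grasp_force'])
```

```text
[-0.1   0.34  0.39  1.89 -0.16  0.94  1.6 ] [ 0.53000664 -0.17946639  0.19801446] [-0.     0.169  0.986  0.   ] 49.178035855293274
```

Request:
jog_arm:
  rows:
    - {"x": 0, "y": 0, "z": 0, "ax": 0, "ay": 6, "az": 0, "fingers": 22}
    - {"x": 0, "y": 0, "z": 0, "ax": 0, "ay": 6, "az": 0, "fingers": 22}
    - {"x": 0, "y": 0, "z": 0, "ax": 0, "ay": 6, "az": 0, "fingers": 22}
    - {"x": 0, "y": 0, "z": 0, "ax": 0, "ay": 6, "az": 0, "fingers": 22}
    - {"x": 0, "y": 0, "z": 0, "ax": 0, "ay": 6, "az": 0, "fingers": 22}
    - {"x": 0, "y": 0, "z": 0, "ax": 0, "ay": 6, "az": 0, "fingers": 22}
    - {"x": 0, "y": 0, "z": 0, "ax": 0, "ay": 6, "az": 0, "fingers": 22}
    - {"x": 0, "y": 0, "z": 0, "ax": 0, "ay": 0, "az": 0, "fingers": 22}

```text
t: 28.3
eef_pos: [0.5303, -0.1791, 0.1947]
tool_rot: [-0.356, 0.157, 0.919, 0.06]
contact_force: [0.8, 0.2, -1.9]
gripper_width: 0.281
grasp_force: 49.1
```

Run:
```python
from h import *
from scipy.spatial.transform import Rotation as R
o=bot.get_obs();print(o['q'].round(2),o['eef_pos'],o['tool_rot'].round(3),o['grasp_force'])
w=o['tool_rot'];M=R.from_quat([*w[1:],w[0]]).as_matrix();print(M.round(3));print("fuse end est",o['eef_pos']+.051*M[:,2])
c=bot.read_camera("scene");p=proj(c,o['eef_pos']).astype(int);print(p)
a=c["pixels"][p[1]-60:p[1]+60,p[0]-80:p[0]+80,::-1];cv2.imwrite("pics/s3.png",cv2.resize(a,None,fx=5,fy=5,interpolation=cv2.INTER_CUBIC))
```

```text
[ 0.04  0.79  0.36  1.37 -0.22  1.77  1.67] [ 0.53032054 -0.17913283  0.19471486] [-0.356  0.157  0.919  0.06 ] 49.06856060028076
[[-0.697  0.331 -0.636]
 [ 0.246  0.944  0.222]
 [ 0.673 -0.002 -0.739]]
fuse end est [ 0.49789285 -0.16783134  0.15700915]
[218 150]
```

View pics/s3.png

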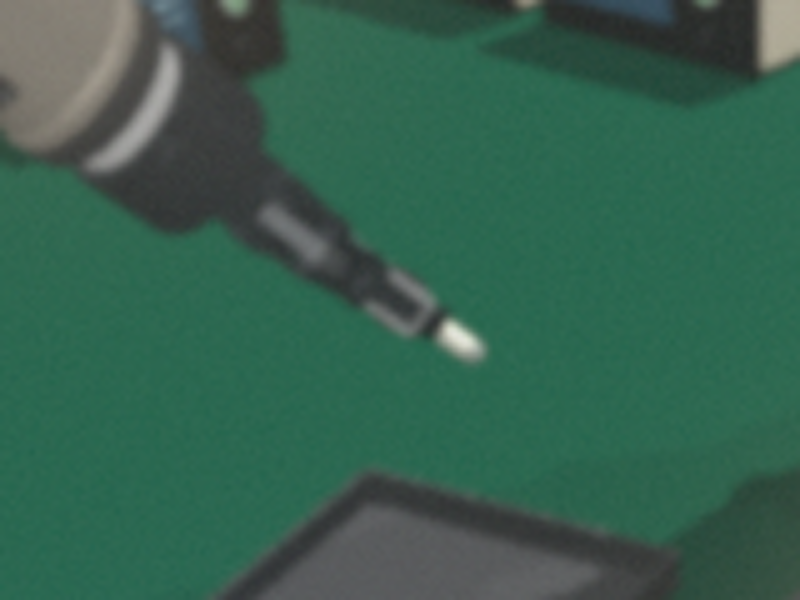

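Request:
jog_arm:
  rows:
    - {"x": -11.8, "y": 0, "z": 12.9, "ax": 0, "ay": 0, "az": 0, "fingers": 22}
    - {"x": -11.8, "y": 0, "z": 12.9, "ax": 0, "ay": 0, "az": 0, "fingers": 22}
    - {"x": -11.8, "y": 0, "z": 12.9, "ax": 0, "ay": 0, "az": 0, "fingers": 22}
    - {"x": -11.8, "y": 0, "z": 12.9, "ax": 0, "ay": 0, "az": 0, "fingers": 22}
    - {"x": -11.8, "y": 0, "z": 12.9, "ax": 0, "ay": 0, "az": 0, "fingers": 22}
    - {"x": -11.8, "y": 0, "z": 12.9, "ax": 0, "ay": 0, "az": 0, "fingers": 22}
    - {"x": -8, "y": 0, "z": 9, "ax": 0, "ay": 0, "az": 0, "fingers": 22}
    - {"x": -5, "y": 0, "z": 5.5, "ax": 0, "ay": 0, "az": 0, "fingers": 22}

```text
t: 29.15
eef_pos: [0.5303, -0.1798, 0.0722]
tool_rot: [-0.354, 0.157, 0.92, 0.06]
contact_force: [0.4, -0.5, -0.3]
gripper_width: 0.282
grasp_force: 49.1
```

Request:
jog_arm:
  rows:
    - {"x": -2, "y": 0, "z": 2.2, "ax": 0, "ay": 0, "az": 0, "fingers": 22}
    - {"x": -2, "y": 0, "z": 2.2, "ax": 0, "ay": 0, "az": 0, "fingers": 22}
    - {"x": -1.3, "y": 0, "z": 1.5, "ax": 0, "ay": 0, "az": 0, "fingers": 22}
    - {"x": 0, "y": 0, "z": 0, "ax": 0, "ay": 0, "az": 0, "fingers": 22}
    - {"x": 0, "y": 0, "z": 0, "ax": 0, "ay": 0, "az": 0, "fingers": 22}
    - {"x": 0, "y": 0, "z": 0, "ax": 0, "ay": 0, "az": 0, "fingers": 22}
    - {"x": 0, "y": 0, "z": 0, "ax": 0, "ay": 0, "az": 0, "fingers": 22}
    - {"x": 0, "y": 0, "z": 0, "ax": 0, "ay": 0, "az": 0, "fingers": 22}

```text
t: 29.95
eef_pos: [0.5309, -0.1799, 0.0659]
tool_rot: [-0.353, 0.157, 0.92, 0.06]
contact_force: [-0.0, -0.4, -0.5]
gripper_width: 0.282
grasp_force: 49.1
```

Run:
```python
from h import *
from scipy.spatial.transform import Rotation as R
o=bot.get_obs();print(o['q'].round(2),o['eef_pos'],o['contact_force'],o['grasp_force'])
w=o['tool_rot'];M=R.from_quat([*w[1:],w[0]]).as_matrix();e=o['eef_pos']+.051*M[:,2];print("fuse end est",e)
c=bot.read_camera("scene");p=proj(c,o['eef_pos']).astype(int);print(p,(proj(c,e)-p+[80,70])*5)
a=c["pixels"][p[1]-70:p[1]+50,p[0]-80:p[0]+80,::-1];cv2.imwrite("pics/s4.png",cv2.resize(a,None,fx=5,fy=5,interpolation=cv2.INTER_CUBIC))
```

```text
[ 0.05  0.93  0.33  1.42 -0.25  1.58  1.69] [ 0.53085478 -0.17988384  0.06591633] [-0.01378102 -0.42427264 -0.4579898 ] 49.06896114349365
fuse end est [ 0.49866072 -0.1685862   0.02800979]
[223 194] [465.04980468 388.69079898]
```

View pics/s4.png

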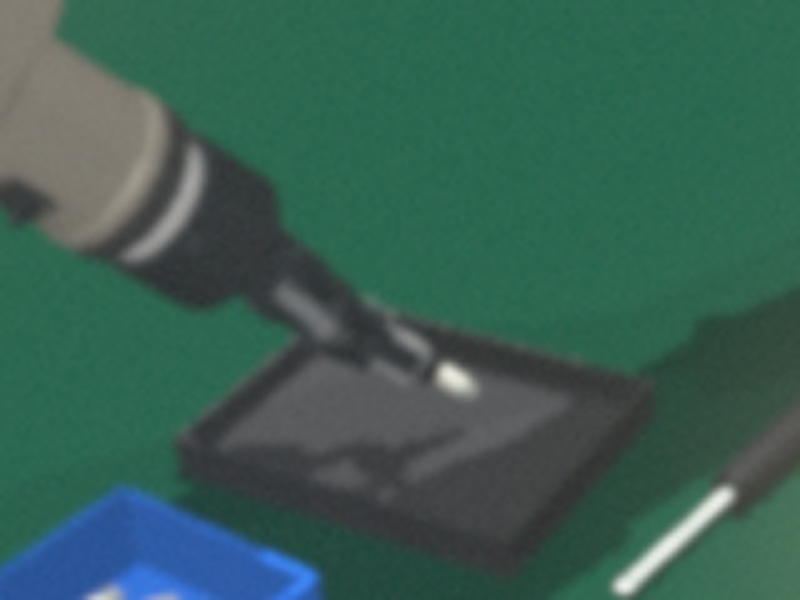

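Request:
jog_arm:
  rows:
    - {"x": -2.7, "y": 0, "z": 3, "ax": 0, "ay": 0, "az": 0, "fingers": 22}
    - {"x": -2.7, "y": 0, "z": 3, "ax": 0, "ay": 0, "az": 0, "fingers": 22}
    - {"x": -2.7, "y": 0, "z": 3, "ax": 0, "ay": 0, "az": 0, "fingers": 22}
    - {"x": -2, "y": 0, "z": 2.2, "ax": 0, "ay": 0, "az": 0, "fingers": 22}
    - {"x": -0.7, "y": 0, "z": 0.7, "ax": 0, "ay": 0, "az": 0, "fingers": 22}
    - {"x": -0.7, "y": 0, "z": 0.7, "ax": 0, "ay": 0, "az": 0, "fingers": 22}
    - {"x": 0, "y": 0, "z": 0, "ax": 0, "ay": 0, "az": 0, "fingers": 22}
    - {"x": 0, "y": 0, "z": 0, "ax": 0, "ay": 0, "az": 0, "fingers": 22}

```text
t: 30.8
eef_pos: [0.531, -0.18, 0.0488]
tool_rot: [-0.353, 0.157, 0.92, 0.06]
contact_force: [-0.0, -0.1, -0.1]
gripper_width: 0.279
grasp_force: 49.1
```

Request:
jog_arm:
  rows:
    - {"x": -0.7, "y": 0, "z": 0.7, "ax": 0, "ay": 0, "az": 0, "fingers": 22}
    - {"x": -0.7, "y": 0, "z": 0.7, "ax": 0, "ay": 0, "az": 0, "fingers": 22}
    - {"x": 0, "y": 0, "z": 0, "ax": 0, "ay": 0, "az": 0, "fingers": 22}
    - {"x": 0, "y": 0, "z": 0, "ax": 0, "ay": 0, "az": 0, "fingers": 22}
    - {"x": 0, "y": 0, "z": 0, "ax": 0, "ay": 0, "az": 0, "fingers": 22}
    - {"x": 0, "y": 0, "z": 0, "ax": 0, "ay": 0, "az": 0, "fingers": 22}
    - {"x": 0, "y": 0, "z": 0, "ax": 0, "ay": 0, "az": 0, "fingers": 22}
    - {"x": 0, "y": 0, "z": 0, "ax": 0, "ay": 0, "az": 0, "fingers": 22}

```text
t: 31.6
eef_pos: [0.531, -0.18, 0.0468]
tool_rot: [-0.353, 0.157, 0.92, 0.06]
contact_force: [0.7, -1.1, -0.9]
gripper_width: 0.284
grasp_force: 49.1
```

Request:
jog_arm:
  rows:
    - {"x": -0.5, "y": 0, "z": 0.5, "ax": 0, "ay": 0, "az": 0, "fingers": 22}
    - {"x": -0.5, "y": 0, "z": 0.5, "ax": 0, "ay": 0, "az": 0, "fingers": 22}
    - {"x": 0, "y": 0, "z": 0, "ax": 0, "ay": 0, "az": 0, "fingers": 22}
    - {"x": 0, "y": 0, "z": 0, "ax": 0, "ay": 0, "az": 0, "fingers": 22}
    - {"x": 0, "y": 0, "z": 0, "ax": 0, "ay": 0, "az": 0, "fingers": 22}
    - {"x": 0, "y": 0, "z": 0, "ax": 0, "ay": 0, "az": 0, "fingers": 22}
    - {"x": 0, "y": 0, "z": 0, "ax": 0, "ay": 0, "az": 0, "fingers": 22}
    - {"x": 0, "y": 0, "z": 0, "ax": 0, "ay": 0, "az": 0, "fingers": 22}

```text
t: 32.4
eef_pos: [0.5311, -0.18, 0.0453]
tool_rot: [-0.353, 0.157, 0.92, 0.06]
contact_force: [0.4, 0.5, 0.1]
gripper_width: 0.28
grasp_force: 49.1
```

Request:
jog_arm:
  rows:
    - {"x": -0.5, "y": 0, "z": 0.5, "ax": 0, "ay": 0, "az": 0, "fingers": 22}
    - {"x": -0.3, "y": 0, "z": 0.3, "ax": 0, "ay": 0, "az": 0, "fingers": 22}
    - {"x": 0, "y": 0, "z": 0, "ax": 0, "ay": 0, "az": 0, "fingers": 22}
    - {"x": 0, "y": 0, "z": 0, "ax": 0, "ay": 0, "az": 0, "fingers": 22}
    - {"x": 0, "y": 0, "z": 0, "ax": 0, "ay": 0, "az": 0, "fingers": 22}
    - {"x": 0, "y": 0, "z": 0, "ax": 0, "ay": 0, "az": 0, "fingers": 22}
    - {"x": 0, "y": 0, "z": 0, "ax": 0, "ay": 0, "az": 0, "fingers": 22}
    - {"x": 0, "y": 0, "z": 0, "ax": 0, "ay": 0, "az": 0, "fingers": 22}

```text
t: 33.2
eef_pos: [0.5312, -0.18, 0.0443]
tool_rot: [-0.353, 0.157, 0.92, 0.06]
contact_force: [1.1, -1.2, 2.4]
gripper_width: 0.277
grasp_force: 49.2
```

Request:
jog_arm:
  rows:
    - {"x": -3.4, "y": 0, "z": 0, "ax": 0, "ay": 4, "az": 0, "fingers": 22}
    - {"x": -3.4, "y": 0, "z": 0, "ax": 0, "ay": 4, "az": 0, "fingers": 22}
    - {"x": -3.4, "y": 0, "z": 0, "ax": 0, "ay": 4, "az": 0, "fingers": 22}
    - {"x": 0, "y": 0, "z": 0, "ax": 0, "ay": 0, "az": 0, "fingers": 22}
    - {"x": 0, "y": 0, "z": 0, "ax": 0, "ay": 0, "az": 0, "fingers": 22}
    - {"x": 0, "y": 0, "z": 0, "ax": 0, "ay": 0, "az": 0, "fingers": 22}
    - {"x": 0, "y": 0, "z": 0, "ax": 0, "ay": 0, "az": 0, "fingers": 22}
    - {"x": 0, "y": 0, "z": 0, "ax": 0, "ay": 0, "az": 0, "fingers": 22}

```text
t: 34.0
eef_pos: [0.5381, -0.1824, 0.0375]
tool_rot: [-0.447, 0.15, 0.879, 0.076]
contact_force: [0.1, -0.0, -0.1]
gripper_width: 0.28
grasp_force: 49.1
```

Run:
```python
from h import *
from scipy.spatial.transform import Rotation as R
o=bot.get_obs();print(o['q'].round(2),o['eef_pos'],o['contact_force'],o['grasp_force'])
w=o['tool_rot'];M=R.from_quat([*w[1:],w[0]]).as_matrix();print(M.round(3));e=o['eef_pos']+.051*M[:,2];print("fuse end est",e)
```

```text
[ 0.09  1.1   0.31  1.24 -0.25  1.79  1.69] [ 0.53808038 -0.18241304  0.03752242] [ 0.09390678 -0.01249805 -0.0602657 ] 49.149600863456726
[[-0.556  0.331 -0.762]
 [ 0.195  0.944  0.267]
 [ 0.808  0.    -0.589]]
fuse end est [ 0.49920358 -0.16877287  0.00746348]
```

Request:
jog_arm:
  rows:
    - {"x": -0.5, "y": 0, "z": 0.4, "ax": 0, "ay": 0, "az": 0, "fingers": 22}
    - {"x": 0, "y": 0, "z": 0, "ax": 0, "ay": 0, "az": 0, "fingers": 22}
    - {"x": 0, "y": 0, "z": 0, "ax": 0, "ay": 0, "az": 0, "fingers": 23}
    - {"x": 0, "y": 0, "z": 0, "ax": 0, "ay": 0, "az": 0, "fingers": 24}
    - {"x": 0, "y": 0, "z": 0, "ax": 0, "ay": 0, "az": 0, "fingers": 24.5}
    - {"x": 0, "y": 0, "z": 0, "ax": 0, "ay": 0, "az": 0, "fingers": 25}
    - {"x": 0, "y": 0, "z": 0, "ax": 0, "ay": 0, "az": 0, "fingers": 25.5}
    - {"x": 0, "y": 0, "z": 0, "ax": 0, "ay": 0, "az": 0, "fingers": 26}
  force: 20

```text
t: 34.8
eef_pos: [0.5376, -0.1822, 0.0358]
tool_rot: [-0.448, 0.15, 0.878, 0.076]
contact_force: [0.1, 0.6, -1.0]
gripper_width: 0.303
grasp_force: 0.0
```

Request:
jog_arm:
  rows:
    - {"x": 0, "y": 0, "z": 0, "ax": 0, "ay": 0, "az": 0, "fingers": 26.5}
    - {"x": 0, "y": 0, "z": 0, "ax": 0, "ay": 0, "az": 0, "fingers": 27}
    - {"x": 0, "y": 0, "z": 0, "ax": 0, "ay": 0, "az": 0, "fingers": 28}
    - {"x": 0, "y": 0, "z": 0, "ax": 0, "ay": 0, "az": 0, "fingers": 30}
    - {"x": 0, "y": 0, "z": 0, "ax": 0, "ay": 0, "az": 0, "fingers": 34}
    - {"x": 0, "y": 0, "z": 0, "ax": 0, "ay": 0, "az": 0, "fingers": 40}
    - {"x": 0, "y": 0, "z": 0, "ax": 0, "ay": 0, "az": 0, "fingers": 40}
    - {"x": 0, "y": 0, "z": 0, "ax": 0, "ay": 0, "az": 0, "fingers": 40}

```text
t: 35.6
eef_pos: [0.5378, -0.1824, 0.0362]
tool_rot: [-0.448, 0.15, 0.878, 0.076]
contact_force: [-1.0, 0.1, -0.2]
gripper_width: 0.47
grasp_force: 0.0
```

Run:
```python
from h import *
o=bot.get_obs();print(o['eef_pos'],o['contact_force'],o['gripper_width'])
c=bot.read_camera("scene");p=proj(c,o['eef_pos']).astype(int)
a=c["pixels"][p[1]-70:p[1]+50,p[0]-80:p[0]+80,::-1];cv2.imwrite("pics/s5.png",cv2.resize(a,None,fx=5,fy=5,interpolation=cv2.INTER_CUBIC))
```

```text
[ 0.53778688 -0.18235428  0.03624891] [-1.01225158  0.0541128  -0.17334682] 0.47035284534973787
```

View pics/s5.png

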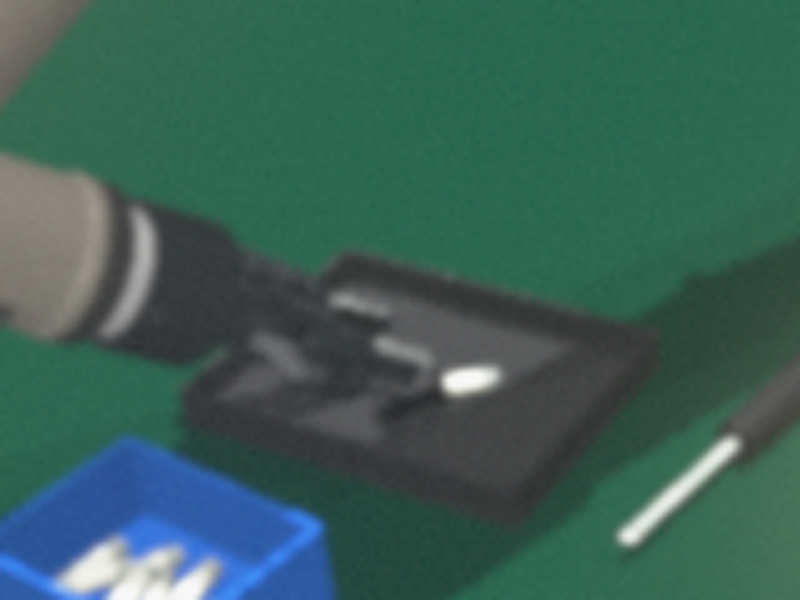

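Request:
jog_arm:
  rows:
    - {"x": 0, "y": 0, "z": 0, "ax": 0, "ay": 0, "az": 0, "fingers": 48}
    - {"x": 0, "y": 0, "z": 0, "ax": 0, "ay": 0, "az": 0, "fingers": 48}
    - {"x": 4, "y": 0, "z": -3, "ax": 0, "ay": 0, "az": 0, "fingers": 48}
    - {"x": 8, "y": 0, "z": -6, "ax": 0, "ay": 0, "az": 0, "fingers": 48}
    - {"x": 16, "y": 0, "z": -12, "ax": 0, "ay": 0, "az": 0, "fingers": 48}
    - {"x": 24, "y": 0, "z": -18, "ax": 0, "ay": 0, "az": 0, "fingers": 48}
    - {"x": 24, "y": 0, "z": -18, "ax": 0, "ay": 0, "az": 0, "fingers": 48}
    - {"x": 16, "y": 0, "z": -12, "ax": 0, "ay": 0, "az": 0, "fingers": 48}

```text
t: 36.45
eef_pos: [0.5387, -0.1839, 0.1528]
tool_rot: [-0.445, 0.152, 0.88, 0.072]
contact_force: [-0.9, 0.1, -2.2]
gripper_width: 0.559
grasp_force: 0.0
```

Run:
```python
from h import *
o=bot.get_obs();print(o['eef_pos'],o['contact_force'],o['gripper_width'])
c=bot.read_camera("scene");p=proj(c,[.52,-.18,.02]).astype(int)
a=c["pixels"][p[1]-60:p[1]+60,p[0]-80:p[0]+80,::-1];cv2.imwrite("pics/s6.png",cv2.resize(a,None,fx=5,fy=5,interpolation=cv2.INTER_CUBIC))
```

```text
[ 0.53865997 -0.18385635  0.1528454 ] [-0.85569088  0.06790761 -2.16927359] 0.5593530837857081
```

View pics/s6.png

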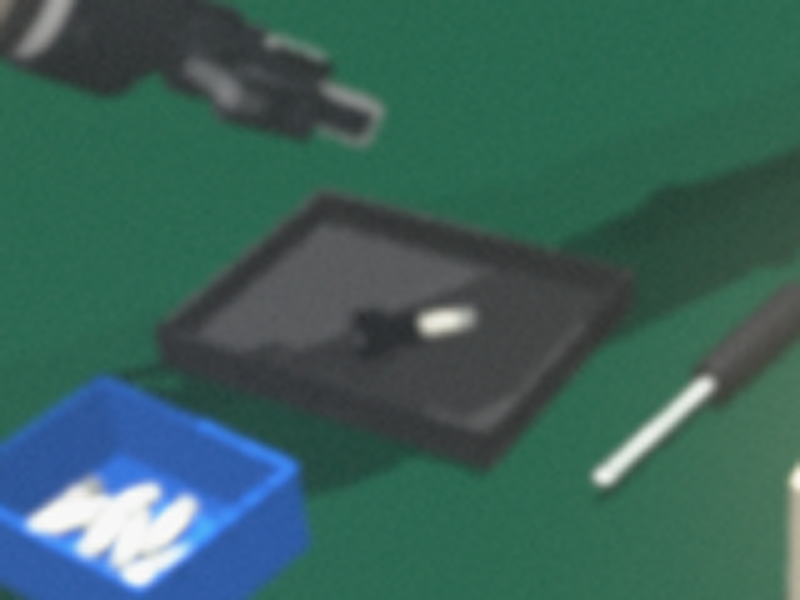

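The cap lies in the middle of the tray, with the knob at about (375,332) and the fuse end at (470,318) in the crop. The gripper is well clear, so I'm handing in.

```bash
python3 -c "
from station import bot
print(bot.hand_in())"
```

```text
the job is handed in; nothing more can be done
None
```

The blown fuse's cap came out of its holder with the fuse still in it and now lies in the black tray; I handed the job in at about 36.5 s, but the hand-in gave no verdict.

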